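Unbar the brown bottle's bay

ROBOT

A 6-joint arm with a two-finger parallel gripper is mounted at the origin on a cart in front of the work surface, level with it; the furniture and walls round the work are solid. World frame = base frame: x ahead of the robot, y to its left, z up, the work surface at z = 0. Lengths are in mm, angles in rad, forces in N, time in s.
With the tool pointing down it reaches from about 350 to 775 mm from the base axis. Payload 7.3 kg.
Tool frame: the origin (TCP) lies on the centre line of the jaws, within the pads' length; the fingertips stand bot.tip_reach ahead of it and the grasp point (between the pads) lies 6 mm ahead of it (bot.tip_reach is the distance from the TCP to the fingertips, in mm); z points along the fingers, y is the direction in which the jaws open and shut (so a half turn about z gives the same grasp; the last joint's range is limited). The gripper opens to 92 mm and grips with 3 to 60 N. Pads are 19 mm wide; open, the fingers measure 130 mm over their backs; the gripper's body (75 mm by 190 mm) begins 47 mm behind the grasp point.
Start: joints at [-1.463, 0.342, 1.524, -0, 1.275, -0.146], TCP at [131.841, -508.196, 220.241] pointing down, gripper open.
Joint ranges: [-2.53, 2.53], [-0.77, 2.02], [0.04, 2.7], [-1, 4.14], [0.28, 2.66], [-3.11, 3.11]. Speed limits (rad/s): [2.57, 2.57, 3.14, 3.14, 3.14, 3.14].

INTERFACE

Orientations are given as [roll, pitch, yaw] about the fixed x, y, z axes, in that order (R = Rz(yaw) Ry(pitch) Rx(roll)).
In Python, from plant import bot gives the robot as it stands.
- The arm moves only by the tool step_arm, never from a script. Its argument "deltas" is a list of rows, each a list of 6 numbers: the shift along the tool's x, y, z in mm, then the turn, a rotation vector about the tool's x, y, z in rad. A call has 1 to 5 rows; each row is the pose to reach, as a shift and turn from the pose commanded when the call began, along the tool's axes at that moment; what a row does not reach only later rows make up. A row lasts 1/12 s, in which the tool goes at most 41.7 mm and 7.16 degrees, less where a joint would pass 70% of its speed; a pose out of reach is approached as far as the arm can. A call with a gripper value outside its range is refused whole. "fingers" is the finger opening in mm, from 0 to 91.8, set as the call begins (left out, the last holds). The fingers move at their own pace and stop on an object; the grip force is fixed at half the most. Time passes only in rows, so rows that repeat a pose let the fingers close. It gives the time, the measured TCP pose, the force and the opening at its end, in the units of the state.
- bot.get_obs(): the state, without advancing time (a new reading comes with each control period).
- bot.capture(name): name is "side" or "top"; returns a dict with "color" (480x640x3 uint8, red, green, blue), "fx", "fy", "cx", "cy" (pixels), "k1" (the pictures are not rectified: a ray, as slopes to the right and down, at radius r is drawn at 1 + k1 r^2 times it, then the intrinsics apply), "R" (3x3) and "t" (3): a world point X has camera coordinates R X + t. Camera axes: x right, y down, z forward; pixel columns grow to the right and rows downward; lengths in mm; the calibration is good to about 2 mm. A picture is of the moment at which its call begins. There is no depth.
- bot.close_job(): hands the job in, once; it reports no verdict.
Trained networks look in a picture, given as the dict that the camera call returned (one of the last four; its "shot" number tells which), for a name from the list of things; names that differ only in an ending like _2 or _b are one class to them, and where a whole thing is asked for, a point or a joint stands for the part that bears it (a point fixed in the world has none). Each returns a list of dicts, best first, with "p" (0 to 1); they miss things now and then, are a little off and sometimes report something else, mostly with a low value. They report only what shows in the picture. A call takes as long as a camera call. They do not tell look-alikes from the thing itself.
- bot.boxes_of(query, picture): "rect" ([centre column, centre row, width, height] in pixels, round what is visible of it).
The state is a dict: "time": time; "joint_positions": joint angles; "dq": joint speeds; "tau": joint torques, N m; "tool_pos": TCP position; "tcp_rot": TCP orientation; "contact_force": force on the tool from outside, world axes, zero at the start; "moment": the same for the moment, N m; "grip_width": finger opening in mm.
Only numpy, scipy, OpenCV 4.12 (cv2) and the standard library are available. Lean on these libraries where they do the work, as an engineer would, in place of code of your own. Each camera call takes 0.05 s, during which the arm holds its last target. There are 200 camera calls.

TASK

Open the bottle bay that holds the brown bottle with the red cap: take that bay's yellow bar by its black grip, lift it straight up, level, so that both ends leave their U brackets together, and lay it down (do not drop it) lengthwise along the middle of the dark mat, grip upwards, and let go. Leave the other bay barred, and do not disturb the brown bottle.

Things in the scene. Friction and masses are not known exactly. Their poses are not given: they have to be found in the camera images.
- brown_bay_bar: bar to lift: yellow, 210 x 22 x 18 mm high, 0.17-0.35 kg, black ends; in the bay with the red-capped bottle. Black grip upright on top at mid length: 18 mm wide (own x), 56 long, 9 to 35 mm above the origin; grasp it from above across its width. Origin: centre of the bar's section at mid length; y along the bar, z up, x across it (away from robot). Lies level, origin 71 mm up
- white_bay_bar: same bar on the other bay (white, blue-capped bottle, 103 mm high): leave it. Origin, axes as the first. Each bar lies loose in two open-topped steel U brackets, 88 mm either side of the bay's middle: slot 27 mm wide, floor 62, prong tops 86 mm above the worktop, so a bar is free 24 mm up. Bays: white, side by side, turned up to 6 degrees, may swap sides
- mat: dark rubber mat, 120 (its x) x 300 (its y, the long way) x 4 mm, fixed flat on the worktop in front of the bays, with a thin grey line near its edges; origin at the middle of its underside, z up. A bar lying on it has its origin 13 mm above the worktop
- brown_bottle: brown bottle with red cap, 48 mm diameter, 83 mm high, standing loose in its bay, 56 mm behind the bar's middle line and about 54 mm to the left of the bar's mid length, its foot 10 mm above the worktop; origin at the centre of its underside, z up
Things that resemble listed ones, but are neither listed nor needed, are in the scene too. Leave any purple look-alike of the brown_bottle alone.

How it is judged (in metres and radians):
On the way, in this order (a step that is already met when the one before it is completed fails the run):
1. the brown bottle's bar is lifted level (within 10 degrees), clear above both brackets (origin over 105 mm up) (height (world z) of brown_bay_bar above 0.105 m and angle between brown_bay_bar's own y axis and vertical between 1.396 and 1.745 rad and contact force between the fingers and brown_bay_bar above 0.5 N), for 0.1 s.
2. it is brought down to within 15 mm of lying on the mat while still held (z of brown_bay_bar in the frame of mat below 0.028 m and x of brown_bay_bar in the frame of mat between -0.045 and 0.045 m and y of brown_bay_bar in the frame of mat between -0.06 and 0.06 m and contact force between the fingers and brown_bay_bar above 0.5 N), for 0.02 s.
At the end, for the whole second after the job is handed in: the brown bottle's bar lies released, at rest on the mat, grip up, its middle within 25 mm of the mat's long centre line and 40 mm of its middle along it, its length within 11 degrees of the mat's; the other bar and the brown bottle within 15 mm of where they stood, the bottle upright (x of brown_bay_bar in the frame of mat between -0.025 and 0.025 m and y of brown_bay_bar in the frame of mat between -0.04 and 0.04 m and z of brown_bay_bar in the frame of mat below 0.017 m and angle between the y axis of brown_bay_bar and the y axis of mat, either way round below 0.2 rad and angle between each of brown_bay_bar, brown_bottle's own z axis and vertical below 0.17 rad and linear speed of brown_bay_bar below 0.02 m/s and contact force between the fingers and brown_bay_bar below 0.2 N and distance of each of white_bay_bar, brown_bottle from where it was at the start of the episode below 0.015 m); the robot touches nothing.
It fails at once if the bar is tilted more than 20 degrees from level (angle between brown_bay_bar's own y axis and vertical below 1.222 rad or angle between brown_bay_bar's own y axis and vertical above 1.92 rad).
It fails at once if the other bay's bar is moved more than 20 mm (distance of white_bay_bar from where it was at the start of the episode above 0.02 m).
It fails at once if the brown bottle is knocked (moved over 20 mm or tipped over 20 degrees) (distance of brown_bottle from where it was at the start of the episode above 0.02 m or angle between brown_bottle's own z axis and vertical above 0.35 rad).
It also fails if it takes over 43 s, if anything falls off the work surface, if the arm or the gripper's body presses on something with over 40 N, if the wrist force passes 120 N, or if a joint passes its speed limit or range.

## Working session

There is one attempt and no reset: what is moved stays moved. The work goes in short steps, Python scripts to look and compute and a tool call to move; the robot and the scene stay as the last step left them, time stands still between calls to the robot, and variables do not carry over. Pictures are saved under pics/ and viewed, about 8 in all and at most 12, crops included, and the job is handed in when it is done.

Besides the shell and the picture viewer there is one more tool, called by a JSON object that holds its "method" and its "body", one argument or row to a line. step_arm: Moves the arm, as the interface text tells. Its arguments: {"type":"object","properties":{"deltas":{"type":"array"},"fingers":{"type":"number"}},"required":["deltas"]}

```bash
mkdir -p pics; cat > h.py <<'E'
import numpy as np, cv2
from plant import bot
def ray(c,u,v):
    xd=(u-c["cx"])/c["fx"]; yd=(v-c["cy"])/c["fy"]; x,y=xd,yd
    for _ in range(30):
        s=1+c["k1"]*(x*x+y*y); x,y=xd/s,yd/s
    R=np.array(c["R"]); t=np.array(c["t"])
    return -R.T@t, R.T@np.array([x,y,1.])
def at_z(c,u,v,z):
    o,d=ray(c,u,v); return (o+d*(z-o[2])/d[2])[:3]
def proj(c,X):
    p=np.array(c["R"])@np.array(X,float)+np.array(c["t"]); x,y=p[0]/p[2],p[1]/p[2]
    s=1+c["k1"]*(x*x+y*y); return np.array([c["fx"]*x*s+c["cx"],c["fy"]*y*s+c["cy"]])
def save(n,img): cv2.imwrite("pics/"+n,img[:,:,::-1])
E
python3 - <<'E'
from h import *
import pickle
for n in ("top","side"):
    c=bot.capture(n); save(n+"1.png",c["color"]); pickle.dump(c,open(n+"1.pkl","wb"))
    print(n,"cam at",np.round(-np.array(c["R"]).T@c["t"]))
    for q in ("brown_bay_bar","mat","brown_bottle"):
        print(q,[(round(d["p"],2),np.round(d["rect"]).tolist()) for d in bot.boxes_of(q,c)][:4])
o=bot.get_obs(); print(o, bot.tip_reach)
E
```

```text
top cam at [525. 236. 927.]
brown_bay_bar [(0.93, [387.0, 221.0, 117.0, 16.0])]
mat [(0.92, [396.0, 300.0, 156.0, 77.0])]
brown_bottle [(0.83, [357.0, 194.0, 28.0, 27.0]), (0.83, [279.0, 302.0, 24.0, 28.0]), (0.37, [243.0, 233.0, 117.0, 14.0])]
side cam at [390. 754. 714.]
brown_bay_bar [(0.84, [303.0, 191.0, 35.0, 72.0])]
mat [(0.67, [370.0, 229.0, 97.0, 110.0])]
brown_bottle [(0.69, [348.0, 296.0, 27.0, 42.0]), (0.62, [272.0, 210.0, 27.0, 37.0])]
{'time': 0.4, 'joint_positions': array([-1.46297937e+00,  3.42100451e-01,  1.52425036e+00,  1.35062010e-05,
        1.27537698e+00, -1.46000453e-01]), 'dq': array([ 0.00214624, -0.00133157, -0.00161446, -0.00069825,  0.00078638,
       -0.00113706]), 'tau': array([-5.84152458e-04, -4.30715740e+01, -2.44194710e+01,  7.16998335e-02,
        5.02849754e-02, -3.67200312e-05]), 'tool_pos': array([ 131.84858803, -508.1286086 ,  220.13576765]), 'tcp_rot': array([-3.14146084e+00, -3.24419489e-05,  2.53813472e-01]), 'contact_force': array([-0.14563487,  0.46367532,  0.03328894]), 'moment': array([ 0.00791893, -0.03141978, -0.0111594 ]), 'grip_width': 91.7334029905839} 25.0
```

View pics/top1.png

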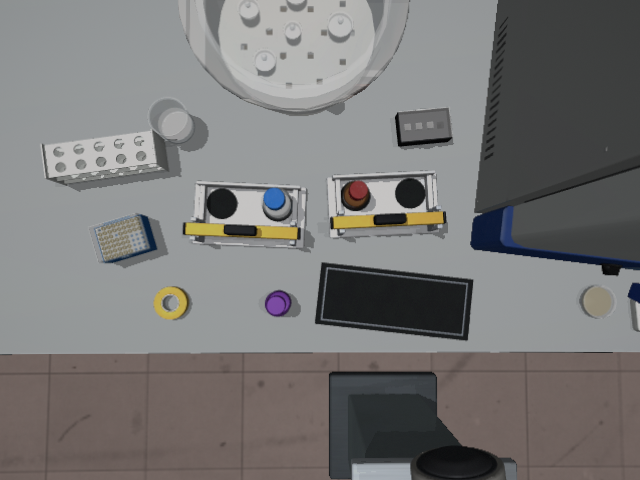

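View pics/side1.png

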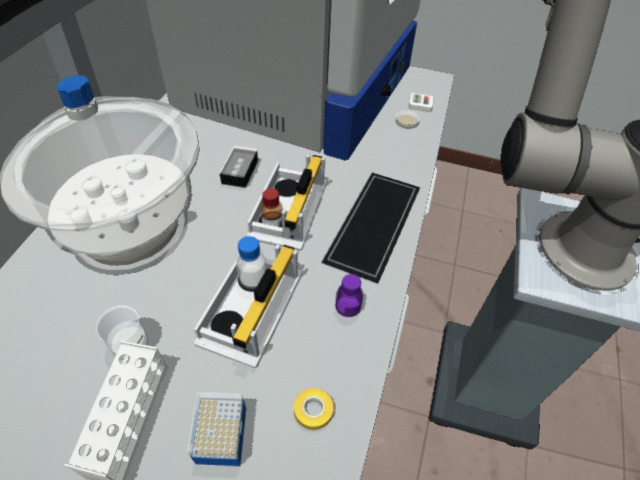

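```bash
cat > m.py <<'E'
from h import *
def mask(c,roi,f):
    x0,y0,x1,y1=roi; m=np.zeros((480,640),np.uint8)
    m[y0:y1,x0:x1]=f(cv2.cvtColor(c["color"],cv2.COLOR_RGB2HSV)[y0:y1,x0:x1].astype(int)).astype(np.uint8)
    n,l,s,_=cv2.connectedComponentsWithStats(m); k=1+s[1:,4].argmax(); return l==k
def rect(c,m,z):
    v,u=np.nonzero(m); P=np.array([at_z(c,a,b,z)[:2] for a,b in zip(u,v)],np.float32)
    r=cv2.minAreaRect(P); b=cv2.boxPoints(r); e=[b[1]-b[0],b[2]-b[1]]; L=max(e,key=np.linalg.norm)
    a=(np.degrees(np.arctan2(L[1],L[0])))%180-90   # yaw of the long side relative to world y
    return np.round(r[0],1),np.round(sorted(r[1]),1),round(float(a),2)
yel=lambda h:(abs(h[...,0]-24)<8)&(h[...,1]>130)&(h[...,2]>90)
dark=lambda h:(h[...,2]<60)
E
python3 - <<'E'
from m import *
import pickle
c=pickle.load(open("top1.pkl","rb"))
yb=np.zeros((480,640),bool)
hs=cv2.cvtColor(c["color"],cv2.COLOR_RGB2HSV).astype(int)
m=np.zeros((480,640),bool); m[205:238,330:442]=yel(hs[205:238,330:442])
print("bar yellow",rect(c,m,80))
g=mask(c,(365,208,415,230),dark); print("grip",rect(c,g,106))
mm=mask(c,(305,255,485,350),lambda h:h[...,2]<75); 
mm=cv2.morphologyEx(mm.astype(np.uint8),cv2.MORPH_CLOSE,np.ones((9,9)))>0; print("mat",rect(c,mm,4))
print("cap", at_z(c,358,188,93), "instr corner z0/200",at_z(c,475,245,0),at_z(c,475,245,200))
s=pickle.load(open("side1.pkl","rb"))
gs=mask(s,(290,160,322,205),dark); v,u=np.nonzero(gs); print("side grip mean",u.mean(),v.mean(),len(u))
r=rect(c,g,106)[0]; print("pred grip ctr in side",proj(s,[*r,93]))
save("crop1.png",np.hstack([cv2.resize(c["color"][155:345,300:490],(400,400),interpolation=2),cv2.resize(s["color"][140:290,225:375],(400,400),interpolation=2)]))
E
```

```text
bar yellow (array([611.9, 100.8]), array([ 21.8, 196.5]), 2.88)
grip (array([610.9, 100.9]), array([17.6, 54.5]), 0.18)
mat (array([461.1,  75.8]), array([ 96.2, 272.6]), -6.33)
cap [667.41613963 154.77472849  93.        ] instr corner z0/200 [570.85242951 -85.46252678   0.        ] [560.95317672 -16.17908892 200.        ]
side grip mean 300.52941176470586 183.23529411764707 323
pred grip ctr in side [303.93987011 181.04891182]
```

View pics/crop1.png

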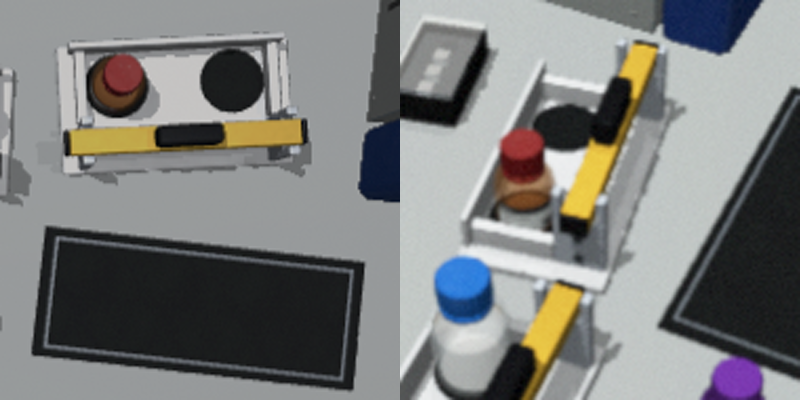

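Candidates for the bar: yellow bar at (387,221), in the bay with the red-capped brown bottle at (357,194), or yellow bar at (243,231), in the bay with the blue-capped white bottle. The right-hand one at (387,221) is meant, and the crop confirms it. The bar lies at about (611.5, 101) with yaw +2.9°, the mat at (461, 76) with yaw -6.3°. First I retract radially, then swing round clear of the instrument.

{"method": "step_arm", "body": {
  "deltas": [
    [0,-30,0,0,0,0],
    [0,-65,0,0,0,0],
    [0,-100,0,0,0,0],
    [0,-130,0,0,0,0],
    [0,-135,0,0,0,0]
  ],
  "fingers": 50
}}

```text
time: 0.82
tool_pos: [97.4, -373.1, 220.0]
tcp_rot: [-3.139, -0.0, 0.254]
contact_force: [-0.1, -0.7, 0.1]
grip_width: 63.3
```

{"method": "step_arm", "body": {
  "deltas": [
    [39,-2,0,0,0,-0.1],
    [77.5,-8,0,0,0,-0.2],
    [115,-17.5,0,0,0,-0.3],
    [152,-31,0,0,0,-0.4],
    [187,-48,0,0,0,-0.5]
  ]
}}

```text
time: 1.23
tool_pos: [268.8, -284.0, 220.5]
tcp_rot: [3.14, 0.0, 0.758]
contact_force: [1.0, -0.8, 0.3]
grip_width: 50.0
```

{"method": "step_arm", "body": {
  "deltas": [
    [39,-2,0,0,0,-0.1],
    [77.5,-8,0,0,0,-0.2],
    [115,-17.5,0,0,0,-0.3],
    [152,-31,0,0,0,-0.4],
    [187,-48,0,0,0,-0.5]
  ]
}}

```text
time: 1.65
tool_pos: [372.1, -119.8, 220.5]
tcp_rot: [3.14, 0.0, 1.259]
contact_force: [0.6, -0.6, 0.3]
grip_width: 49.9
```

{"method": "step_arm", "body": {
  "deltas": [
    [39,-2,0,0,0,-0.1],
    [77.5,-8,0,0,0,-0.2],
    [115,-17.5,0,0,0,-0.3],
    [152,-31,0,0,0,-0.4],
    [187,-48,0,0,0,-0.5]
  ]
}}

```text
time: 2.07
tool_pos: [383.9, 73.5, 220.4]
tcp_rot: [3.14, 0.0, 1.759]
contact_force: [0.8, 0.3, -0.1]
grip_width: 50.1
```

{"method": "step_arm", "body": {
  "deltas": [
    [-3,38,0,0,0,0],
    [-6,76,5,0,0,0],
    [-9,114,15,0,0,0],
    [-12,150,25,0,0,0],
    [-13,180,30,0,0,0]
  ]
}}

```text
time: 2.48
tool_pos: [564.8, 91.9, 188.6]
tcp_rot: [-3.141, 0.0, 1.754]
contact_force: [0.1, -0.4, 0.8]
grip_width: 50.2
```

{"method": "step_arm", "body": {
  "deltas": [
    [-1,25,5,0,0,0.07],
    [-2,40,10,0,0,0.133],
    [-2,48,10,0,0,0.133],
    [-2,49,10,0,0,0.133]
  ]
}}

```text
time: 2.82
tool_pos: [612.5, 98.6, 178.9]
tcp_rot: [-3.141, 0.0, 1.621]
contact_force: [-0.0, 0.6, 0.6]
grip_width: 50.2
```

```bash
python3 - <<'E'
from h import *
import pickle
o=bot.get_obs(); print(o["tool_pos"],o["tcp_rot"],o["contact_force"])
s=bot.capture("side"); t=bot.capture("top")
print(proj(s,o["tool_pos"]-[0,0,25]))
a=cv2.resize(s["color"][110:260,215:365],(400,400),interpolation=2);b=cv2.resize(t["color"][130:330,280:480],(400,400),interpolation=2)
save("a2.png",np.hstack([b,a]))
E
```

```text
[612.5341818   98.61633635 178.86558731] [-3.14109727e+00  1.02464803e-05  1.62074502e+00] [-0.00255354  0.5835157   0.57099375]
[303.61245124 156.63193809]
```

View pics/a2.png

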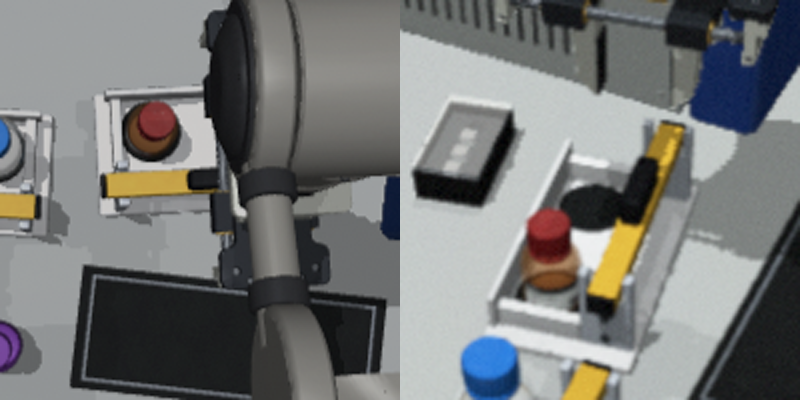

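```bash
python3 - <<'E'
from h import *
s=bot.capture("side"); o=bot.get_obs()["tool_pos"]
im=s["color"][90:210,240:400].copy(); im=cv2.resize(im,(800,600),interpolation=2)
for X,col in [((dx,dy,-25),(255,0,0)) for dx in(-25,25) for dy in (-9.5,9.5)]+[((0,0,0),(0,255,0)),((-25,0,0),(0,255,0)),((25,0,0),(0,255,0))]:
    p=proj(s,o+np.array(X)); cv2.circle(im,tuple(int(v) for v in (p-[240,90])*5),3,col,-1)
save("a3.png",im)
E
```

```text
(no output)
```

View pics/a3.png

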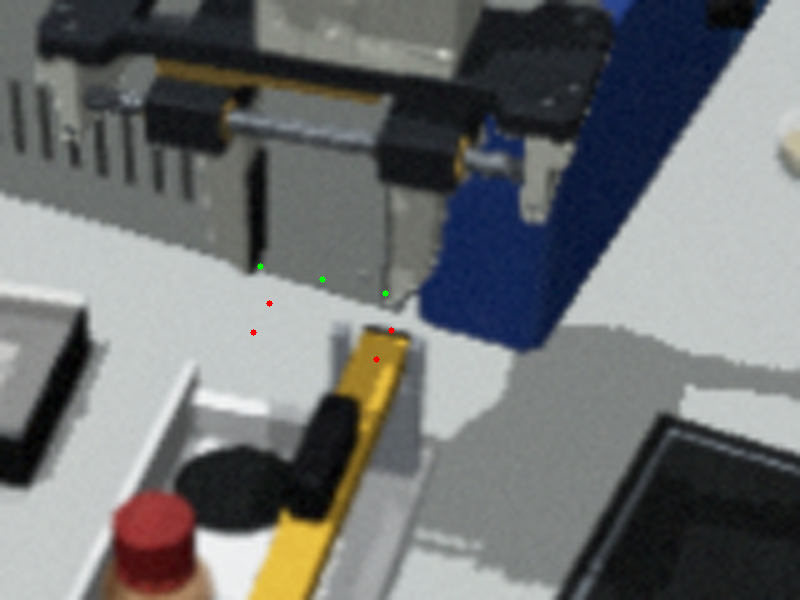

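The fingertips appear about 9 px higher in the side view than the nominal tip position predicts. I'll go down to just above the grip and compare again.

{"method": "step_arm", "body": {
  "deltas": [
    [0,-1,12,0,0,0],
    [1,-1,25,0,0,0],
    [2,-1,36,0,0,0],
    [2,-1,40,0,0,0],
    [2,-1,40,0,0,0]
  ],
  "fingers": 50
}}

```text
time: 3.38
tool_pos: [609.0, 100.4, 139.3]
tcp_rot: [-3.14, 0.0, 1.621]
contact_force: [-0.3, 0.0, 0.1]
grip_width: 50.3
```

```bash
python3 - <<'E'
from h import *
o=bot.get_obs()["tool_pos"]; ims=[]
for n,(u,v) in (("side",(250,110)),("top",(340,175))):
    s=bot.capture(n); w=133 if n=="side" else 100
    k=400/w; im=cv2.resize(s["color"][v:v+int(w*1.5),u:u+w],(400,600),interpolation=2)
    for X,col in [((dx,dy,-25),(255,0,0)) for dx in(-25,25) for dy in (-9.5,9.5)]+[((0,0,0),(0,255,0)),((-25,0,0),(0,255,0)),((25,0,0),(0,255,0)),((95,37,41),(255,0,255)),((-95,37,41),(255,0,255))]:
        p=proj(s,o+np.array(X)); cv2.circle(im,tuple(int(t) for t in (p-[u,v])*k),3,col,-1)
    ims.append(im)
save("a4.png",np.hstack(ims)); print(o)
E
```

```text
[609.00998533 100.37061183 139.29895029]
```

View pics/a4.png

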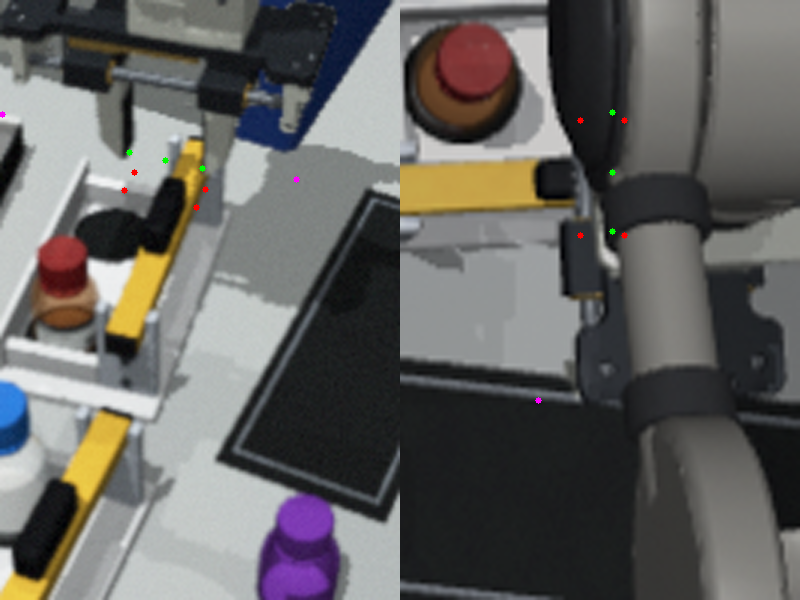

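{"method": "step_arm", "body": {
  "deltas": [
    [0,1,6,0,0,0],
    [0,2,12,0,0,0],
    [0,2,20,0,0,0],
    [0,2,28,0,0,0],
    [0,2,28,0,0,0]
  ]
}}

```text
time: 3.9
tool_pos: [610.6, 100.4, 109.8]
tcp_rot: [-3.138, 0.0, 1.621]
contact_force: [0.8, 0.1, -0.0]
grip_width: 49.5
```

```bash
python3 - <<'E'
from h import *
ob=bot.get_obs(); o=ob["tool_pos"]
s=bot.capture("side"); u,v=260,130
im=cv2.resize(s["color"][v:v+90,u:u+100],(800,720),interpolation=2)[:600]
for X,col in [((dx,dy,-25),(255,0,0)) for dx in(-25,25) for dy in (-9.5,9.5)]+[((-25,9.5,0),(0,255,0)),((25,9.5,0),(0,255,0))]:
    p=proj(s,o+np.array(X)); cv2.circle(im,tuple(int(t) for t in (p-[u,v])*8),4,col,-1)
save("a5.png",im); print(o,ob["contact_force"],ob["grip_width"])
E
```

```text
[610.62423297 100.38323664 109.76214355] [ 0.84654815  0.13117094 -0.04301464] 49.52346176188487
```

View pics/a5.png

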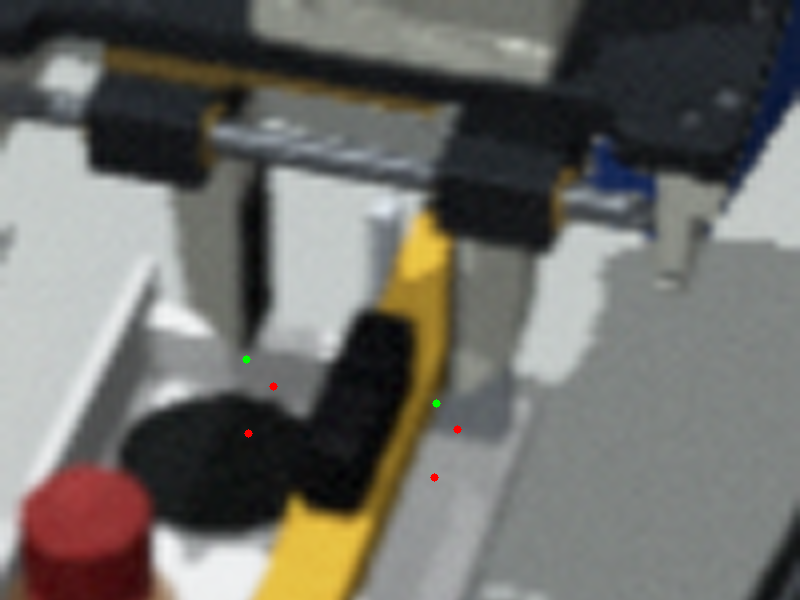

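{"method": "step_arm", "body": {
  "deltas": [
    [0,0,4,0,0,0],
    [0,0,8,0,0,0],
    [0,0,8,0,0,0]
  ],
  "fingers": 30
}}

```text
time: 4.2
tool_pos: [611.5, 100.5, 103.4]
tcp_rot: [-3.141, 0.0, 1.621]
contact_force: [-0.5, -0.3, 0.1]
grip_width: 34.5
```

{"method": "step_arm", "body": {
  "deltas": [
    [0,0,0,0,0,0],
    [0,0,0,0,0,0],
    [0,0,0,0,0,0]
  ],
  "fingers": 10
}}

```text
time: 4.45
tool_pos: [612.0, 100.5, 104.4]
tcp_rot: [3.141, 0.0, 1.621]
contact_force: [-0.5, 0.8, -1.3]
grip_width: 14.5
```

```bash
python3 - <<'E'
from h import *
ob=bot.get_obs(); o=ob["tool_pos"]
s=bot.capture("side"); u,v=260,130
im=cv2.resize(s["color"][v:v+75,u:u+100],(800,600),interpolation=2)
for X,col in [((dx,dy,-25),(255,0,0)) for dx in(-9,9) for dy in (-9.5,9.5)]+[((-9,9.5,0),(0,255,0)),((9,9.5,0),(0,255,0))]:
    p=proj(s,o+np.array(X)); cv2.circle(im,tuple(int(t) for t in (p-[u,v])*8),4,col,-1)
save("a6.png",im); print(o,ob["contact_force"],ob["moment"],ob["grip_width"])
E
```

```text
[612.01678524 100.49767278 104.44122019] [-0.52690897  0.84362873 -1.34369137] [-0.01700732 -0.100104   -0.01392514] 14.497530271289806
```

View pics/a6.png

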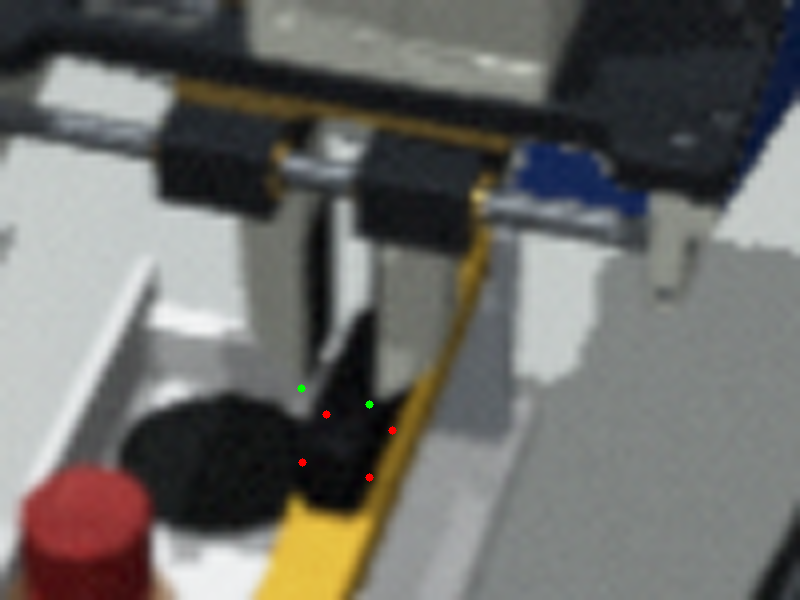

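{"method": "step_arm", "body": {
  "deltas": [
    [0,0,0,0,0,0],
    [0,0,0,0,0,0],
    [0,0,0,0,0,0]
  ]
}}

```text
time: 4.75
tool_pos: [611.9, 100.5, 104.3]
tcp_rot: [3.141, 0.0, 1.621]
contact_force: [1.0, -0.4, 0.3]
grip_width: 10.2
```

```bash
python3 - <<'E'
from h import *
for i in range(4):
    ob=bot.get_obs(); print(ob["tool_pos"].round(1),ob["contact_force"].round(2),ob["moment"].round(2),ob["grip_width"])
    s=bot.capture("side")
save("a7.png",cv2.resize(s["color"][130:205,260:360],(800,600),interpolation=2))
# joint-based check
print(ob["joint_positions"])
E
```

```text
[611.9 100.5 104.3] [ 0.99 -0.38  0.32] [-0.04 -0.07 -0.01] 10.198098733418082
[611.9 100.5 104.3] [-1.29  0.77  0.18] [ 0.01 -0.1   0.01] 10.175458095575591
[611.9 100.5 104.2] [-0.28  0.01  0.24] [-0.02 -0.14  0.01] 9.673709205936957
[611.9 100.5 104.2] [0.35 0.02 0.49] [-0.02 -0.11  0.04] 9.85098323920508
[ 3.92704408e-02  6.18450392e-01  1.40095666e+00 -1.27967968e-04
  1.12212123e+00 -1.06933886e-02]
```

View pics/a7.png

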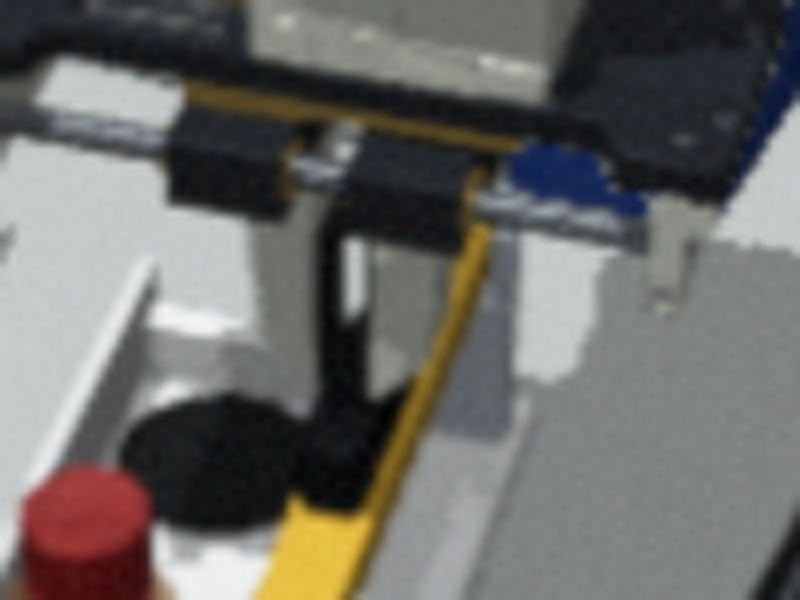

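Closing to 10 mm met nothing, and the picture shows the tips level with the grip's top. So the fingertips really sit near TCP height, about 25 mm higher than `tip_reach` implies. I'll reopen, go 20 mm deeper and close again.

{"method": "step_arm", "body": {
  "deltas": [
    [0,0,-3,0,0,0],
    [0,0,-3,0,0,0],
    [1,0,-3,0,0,0],
    [2,0,-3,0,0,0],
    [2,0,-3,0,0,0]
  ],
  "fingers": 44
}}

```text
time: 5.37
tool_pos: [611.7, 102.7, 107.2]
tcp_rot: [-3.142, 0.0, 1.621]
contact_force: [0.2, -0.5, 0.4]
grip_width: 38.6
```

{"method": "step_arm", "body": {
  "deltas": [
    [0,0,6,0,0,0],
    [0,0,12,0,0,0],
    [0,0,18,0,0,0],
    [0,0,22,0,0,0],
    [0,0,22,0,0,0]
  ]
}}

```text
time: 5.78
tool_pos: [610.9, 102.4, 83.6]
tcp_rot: [-3.139, 0.0, 1.621]
contact_force: [-0.6, -0.6, -0.3]
grip_width: 44.1
```

{"method": "step_arm", "body": {
  "deltas": [
    [0,0,0,0,0,0],
    [0,0,0,0,0,0],
    [0,0,0,0,0,0],
    [0,0,0,0,0,0],
    [0,0,0,0,0,0]
  ],
  "fingers": 8
}}

```text
time: 6.2
tool_pos: [611.9, 102.5, 85.4]
tcp_rot: [3.141, 0.0, 1.621]
contact_force: [-0.0, 0.3, 0.5]
grip_width: 17.8
```

{"method": "step_arm", "body": {
  "deltas": [
    [0,0,0,0,0,0],
    [0,0,0,0,0,0]
  ]
}}

```text
time: 6.37
tool_pos: [611.9, 102.5, 85.5]
tcp_rot: [3.141, 0.0, 1.621]
contact_force: [0.3, -0.1, 1.6]
grip_width: 17.6
```

The fingers stopped at 17.6 mm, so they hold the grip itself. Lifting slowly.

{"method": "step_arm", "body": {
  "deltas": [
    [0,0,-2,0,0,0],
    [0,0,-5,0,0,0],
    [0,0,-9,0,0,0],
    [0,0,-13,0,0,0],
    [0,0,-17,0,0,0]
  ]
}}

```text
time: 6.78
tool_pos: [611.8, 102.5, 102.6]
tcp_rot: [-3.142, 0.0, 1.621]
contact_force: [-0.2, -0.5, -2.5]
grip_width: 17.6
```

{"method": "step_arm", "body": {
  "deltas": [
    [0,0,-6,0,0,0],
    [0,0,-12,0,0,0],
    [0,0,-18,0,0,0],
    [0,0,-24,0,0,0],
    [0,0,-28,0,0,0]
  ]
}}

```text
time: 7.2
tool_pos: [612.1, 102.5, 131.3]
tcp_rot: [3.14, 0.0, 1.621]
contact_force: [-0.2, 0.2, -1.5]
grip_width: 17.7
```

{"method": "step_arm", "body": {
  "deltas": [
    [0,0,-6,0,0,0],
    [0,0,-12,0,0,0],
    [0,0,-15,0,0,0],
    [0,0,-15,0,0,0],
    [0,0,-15,0,0,0]
  ]
}}

```text
time: 7.62
tool_pos: [611.8, 102.5, 145.3]
tcp_rot: [3.141, 0.0, 1.621]
contact_force: [0.5, 0.6, -2.3]
grip_width: 17.6
```

```bash
python3 - <<'E'
from m import *
ob=bot.get_obs(); print(ob["tool_pos"].round(1),ob["contact_force"].round(2),ob["moment"].round(2),ob["grip_width"])
s=bot.capture("side"); t=bot.capture("top")
save("a8.png",np.hstack([cv2.resize(s["color"][90:240,230:380],(400,400),interpolation=2),cv2.resize(t["color"][150:350,290:490],(400,400),interpolation=2)]))
E
```

```text
[611.8 102.5 145.3] [ 0.48  0.58 -2.27] [-0.03 -0.12  0.05] 17.60511329928805
```

View pics/a8.png

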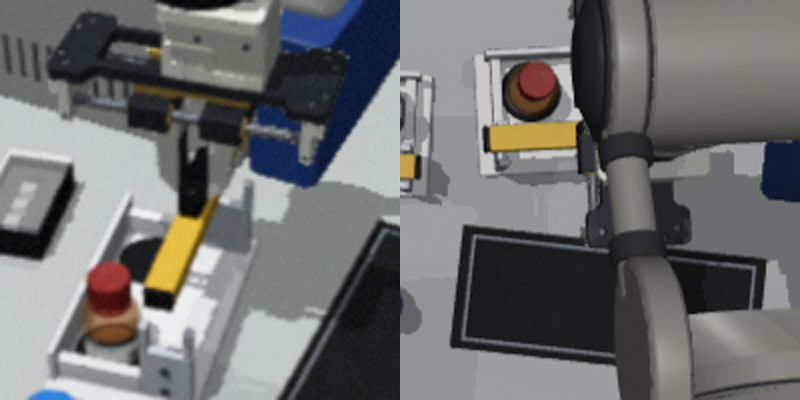

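Lifted level, with the bar bottom clear of the prongs. Next, move over the mat.

{"method": "step_arm", "body": {
  "deltas": [
    [-1,-10,0,0,0,0],
    [-3,-25,0,0,0,0],
    [-5,-45,0,0,0,0],
    [-7,-65,0,0,0,0],
    [-9,-80,0,0,0,0]
  ]
}}

```text
time: 8.13
tool_pos: [530.5, 89.4, 144.7]
tcp_rot: [-3.14, 0.0, 1.621]
contact_force: [0.4, 0.3, -1.5]
grip_width: 17.6
```

{"method": "step_arm", "body": {
  "deltas": [
    [-2,-18,0,0,0,0.035],
    [-4,-36,0,0,0,0.07],
    [-6,-52,0,0,0,0.11],
    [-8,-65,0,0,0,0.14],
    [-9,-72,0,0,0,0.161]
  ]
}}

```text
time: 8.55
tool_pos: [459.2, 76.8, 145.0]
tcp_rot: [-3.14, 0.0, 1.458]
contact_force: [-0.2, -0.8, -2.1]
grip_width: 17.6
```

{"method": "step_arm", "body": {
  "deltas": [
    [0,0,8,0,0,0],
    [0,0,20,0,0,0],
    [0,0,35,0,0,0],
    [0,0,50,0,0,0],
    [0,0,60,0,0,0]
  ]
}}

```text
time: 8.97
tool_pos: [461.1, 77.0, 83.4]
tcp_rot: [-3.141, 0.0, 1.461]
contact_force: [-1.6, 0.1, -2.7]
grip_width: 17.7
```

{"method": "step_arm", "body": {
  "deltas": [
    [0,0,10,0,0,0],
    [0,0,20,0,0,0],
    [0,0,30,0,0,0],
    [0,0,38,0,0,0],
    [0,0,40,0,0,0]
  ]
}}

```text
time: 9.38
tool_pos: [460.6, 76.9, 43.5]
tcp_rot: [-3.14, 0.0, 1.46]
contact_force: [-0.4, -0.4, -3.2]
grip_width: 17.9
```

```bash
python3 - <<'E'
from m import *
ob=bot.get_obs(); print(ob["tool_pos"].round(1),ob["tcp_rot"].round(3),ob["contact_force"].round(2),ob["grip_width"])
s=bot.capture("side"); t=bot.capture("top")
save("a9.png",np.hstack([cv2.resize(s["color"][140:300,290:450],(400,400),interpolation=2),cv2.resize(t["color"][170:370,290:490],(400,400),interpolation=2)]))
E
```

```text
[460.6  76.9  43.5] [-3.14  0.    1.46] [-0.35 -0.43 -3.16] 17.91564806181238
```

View pics/a9.png

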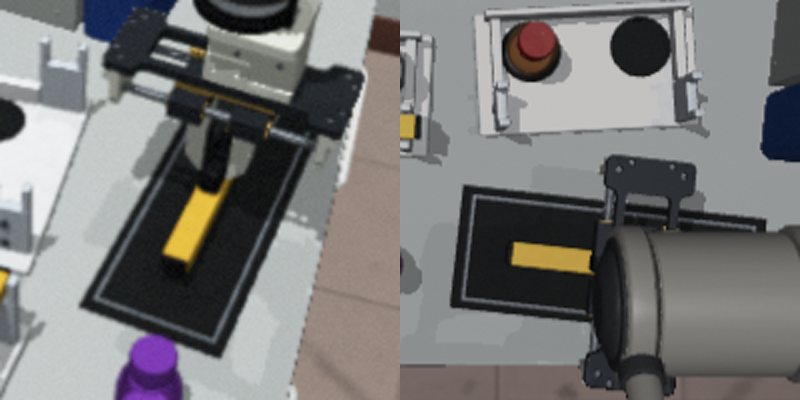

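The bar is over the mat's centre line, and parallel to it. Lower the last 16 mm gently.

{"method": "step_arm", "body": {
  "deltas": [
    [0,0,4,0,0,0],
    [0,0,8,0,0,0],
    [0,0,11,0,0,0],
    [0,0,13,0,0,0],
    [0,0,13,0,0,0]
  ]
}}

```text
time: 9.9
tool_pos: [460.7, 76.9, 31.9]
tcp_rot: [-3.141, 0.0, 1.46]
contact_force: [0.6, 0.4, -1.9]
grip_width: 17.6
```

{"method": "step_arm", "body": {
  "deltas": [
    [0,0,1,0,0,0],
    [0,0,2,0,0,0],
    [0,0,2.5,0,0,0],
    [0,0,2.5,0,0,0]
  ]
}}

```text
time: 10.23
tool_pos: [460.9, 76.9, 29.7]
tcp_rot: [3.142, 0.0, 1.46]
contact_force: [-0.6, -0.0, -2.0]
grip_width: 17.7
```

{"method": "step_arm", "body": {
  "deltas": [
    [0,0,1,0,0,0],
    [0,0,1,0,0,0],
    [0,0,1,0,0,0]
  ]
}}

```text
time: 10.48
tool_pos: [460.9, 76.9, 28.7]
tcp_rot: [-3.142, 0.0, 1.46]
contact_force: [-0.4, 0.3, -1.8]
grip_width: 17.7
```

{"method": "step_arm", "body": {
  "deltas": [
    [0,0,1,0,0,0],
    [0,0,1,0,0,0],
    [0,0,1,0,0,0]
  ]
}}

```text
time: 10.73
tool_pos: [460.8, 76.9, 27.6]
tcp_rot: [-3.142, 0.0, 1.46]
contact_force: [-0.6, -0.1, -1.0]
grip_width: 17.7
```

{"method": "step_arm", "body": {
  "deltas": [
    [0,0,1,0,0,0],
    [0,0,1,0,0,0],
    [0,0,1,0,0,0]
  ]
}}

```text
time: 10.98
tool_pos: [460.9, 76.9, 27.4]
tcp_rot: [3.141, 0.0, 1.46]
contact_force: [-2.7, 0.9, 7.0]
grip_width: 17.5
```

Contact: the force rose to +7 N at about the expected height. Release gently and go up.

{"method": "step_arm", "body": {
  "deltas": [
    [0,0,0,0,0,0],
    [0,0,0,0,0,0],
    [0,0,0,0,0,0],
    [0,0,0,0,0,0],
    [0,0,0,0,0,0]
  ],
  "fingers": 40
}}

```text
time: 11.4
tool_pos: [460.9, 76.9, 26.6]
tcp_rot: [3.142, 0.0, 1.46]
contact_force: [0.6, 0.1, -0.0]
grip_width: 39.5
```

{"method": "step_arm", "body": {
  "deltas": [
    [0,0,-6,0,0,0],
    [0,0,-15,0,0,0],
    [0,0,-30,0,0,0],
    [0,0,-50,0,0,0],
    [0,0,-75,0,0,0]
  ]
}}

```text
time: 11.82
tool_pos: [460.1, 76.9, 102.4]
tcp_rot: [-3.14, 0.0, 1.46]
contact_force: [-0.0, 0.1, -0.6]
grip_width: 40.2
```

{"method": "step_arm", "body": {
  "deltas": [
    [0,0,-30,0,0,0],
    [0,0,-60,0,0,0],
    [0,0,-90,0,0,0],
    [0,0,-115,0,0,0],
    [0,0,-120,0,0,0]
  ]
}}

```text
time: 12.23
tool_pos: [462.8, 77.0, 227.0]
tcp_rot: [3.133, -0.001, 1.46]
contact_force: [0.3, -0.6, -0.4]
grip_width: 39.9
```

{"method": "step_arm", "body": {
  "deltas": [
    [-30,-15,0,0,0,0],
    [-65,-30,0,0,0,0],
    [-100,-45,0,0,0,0],
    [-135,-58,0,0,0,0],
    [-150,-60,0,0,0,0]
  ]
}}

```text
time: 12.65
tool_pos: [382.0, -67.6, 221.7]
tcp_rot: [-3.14, 0.001, 1.459]
contact_force: [0.7, 0.3, -0.1]
grip_width: 39.6
```

{"method": "step_arm", "body": {
  "deltas": [
    [-30,0,0,0,0,0.07],
    [-60,0,0,0,0,0.14],
    [-90,0,0,0,0,0.2],
    [-90,0,0,0,0,0.2]
  ]
}}

```text
time: 12.98
tool_pos: [374.2, -159.0, 221.8]
tcp_rot: [3.141, 0.002, 1.253]
contact_force: [0.8, -0.1, -0.1]
grip_width: 39.8
```

```bash
python3 - <<'E'
from m import *
t=bot.capture("top"); s=bot.capture("side")
save("a10.png",np.hstack([cv2.resize(s["color"][120:360,220:460],(400,400)),cv2.resize(t["color"][150:390,220:460],(400,400))]))
hs=cv2.cvtColor(t["color"],cv2.COLOR_RGB2HSV).astype(int)
m=np.zeros((480,640),bool); m[262:340,320:470]=yel(hs[262:340,320:470]); print("bar",rect(t,m,22))
try:
    for q in ("brown_bottle",): print([(round(d["p"],2),np.round(d["rect"],1).tolist()) for d in bot.boxes_of(q,t)])
except Exception as e: print(e)
print(bot.get_obs()["contact_force"],bot.get_obs()["tool_pos"])
E
```

```text
bar (array([461.3,  74.1]), array([ 22.5, 199.1]), -6.29)
[(0.67, [356.6, 194.2, 28.8, 26.6]), (0.55, [279.4, 303.2, 28.9, 24.7])]
[-0.49997778  1.15680499 -0.24160553] [ 374.2611795  -154.61036603  221.54829324]
```

View pics/a10.png

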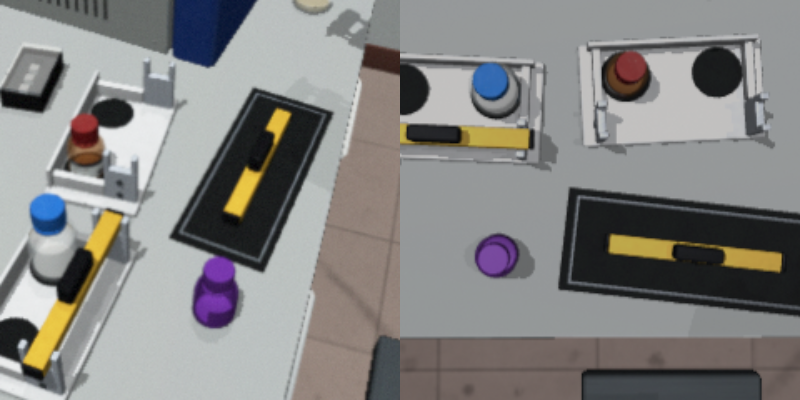

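The bar lies on the mat at (461.3, 74.1), -6.29°. The mat's centre is (461.1, 75.8), -6.33°. The grip is up, the bottle and the other bar are unmoved, and the arm is clear. Handing in.

```bash
python3 -c "
from plant import bot
print(bot.close_job())"
```

```text
the job is handed in; nothing more can be done
None
```

I opened the brown bottle's bay: the bar was lifted level by its black grip, lowered onto the mat until contact, and released. The job is handed in, but no verdict was reported. The clock stood at about 13 s of the 43 s allowed.

**Last checks**
- **Bar:** it lies grip up about 2 mm from the mat's centre, and its angle matches the mat's to within 0.1°.
- **Bottle and other bar:** the brown bottle was found at the same place in the top picture, within 1 px. The other bar still looks seated in its brackets; I checked that by eye only.
- **Arm:** it was clear of everything and the gripper was empty.

**What disagreed:** the fingertips sat about 25 mm higher than `bot.tip_reach` implies. My first close, before any lift, met nothing above the grip. I lowered the gripper about 20 mm and closed again, and the fingers stopped at 17.6 mm on the 18 mm grip. I did not find out why the value was off.

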